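# Try the folding stay of the bread chest

### The job

The folding stay of the walnut bread chest has just been refitted: try it. Raise the lid by its bar handle until the stay straightens and locks, let go so that the stay alone holds the lid up for a good second, then push the stay's knee down so that it breaks and the lid sinks fully shut.

Things in the scene. Friction and masses are not known exactly. Their poses are not given: they have to be found in the camera images.
- chest: Fixed dark walnut chest, 250 deep (x) x 280 wide (y) x 130 high, with a 16 mm walnut lid, the only one with a two-bar steel stay, on the outside of its right (-y) side. Origin: centre of its underside. Its x axis points from the front (robot side) to the hinged back. Hinge line: along y, 120 mm behind the origin, 130 mm up, at the lid's underside.
- lid_handle (a point): Middle of the bar handle on the lid near its front edge: a steel round bar 12 mm thick, 110 mm long along the chest's y, its axis 34 mm above the lid's top, 220 mm before the hinge line. It may turn between the fingers. Raising takes 4 to 7 N; the bar then travels on an arc about the hinge line to some 320 mm above the table.
- knee_knob (a point): Middle of the walnut knob on the stay's knee: a round bar 20 mm thick, 45 mm long along y, 60 mm out from the lid's edge. Shut: 42 mm above the table. Locked: about 155 mm up, over-centre by 7 mm. Pressed straight down with about 5 N it breaks; some 35 mm down (50 is sure) the weight takes over, and a damped hinge lets the lid sink shut in about 3 s, the knob going down with it.
- lid (a joint): Opening angle of the lid in rad: 0 shut (as at the start), 0.87 with the stay straight. Raised to 0.83 or more and released, a spring in the knee carries it on and locks the stay by itself (lid then rests at about 0.87); released below 0.77 it sinks shut again.

How it is judged:
On the way:
1. the stay alone holds the lid up: lid above 0.83 rad and still, nothing of the robot touching the chest (value of joint lid above 0.83 rad and velocity of joint lid between -0.03 and 0.03 rad/s and contact force between chest and the arm below 0.1 N and contact force between chest and the fingers below 0.1 N), for 0.8 s.
At the end, for the whole second after the job is handed in: the lid is shut again (within 0.05 rad, about 11 mm at its front edge) and at rest (value of joint lid below 0.05 rad and velocity of joint lid between -0.05 and 0.05 rad/s); the robot touches nothing.
It also fails if it takes over 56 s, if anything falls off the work surface, if the arm or the gripper's body presses on something with over 40 N, if the wrist force passes 120 N, or if a joint passes its speed limit or range.

### The arm

A 6-joint arm with a two-finger parallel gripper is mounted at the origin on the work surface. World frame = base frame: x ahead of the robot, y to its left, z up, the work surface at z = 0. Lengths are in m, angles in rad, forces in N, time in s.
With the tool pointing down it reaches from about 0.35 to 0.85 m from the base axis. Payload 8.1 kg.
Tool frame: the origin (TCP) lies at the centre of the arm's flange, where the gripper is bolted on; the fingertips stand 186 mm ahead of it and the grasp point (between the pads) lies 167 mm ahead of it; z points along the fingers, y is the line along which they close (so a half turn about z gives the same grasp; the last joint's range is limited). The gripper opens to 93 mm and grips with 3 to 60 N. Pads are 15 mm wide; open, the fingers measure 128 mm over their backs; the gripper's body (75 mm by 188 mm) begins 65 mm behind the grasp point.
Start: joints at [1.018, 0.13, 1.488, -0, 1.523, -0.085], TCP at [0.271, 0.536, 0.405] pointing down, gripper open.
Joint ranges: [-2.96, 2.96], [-0.89, 2.26], [0.02, 2.5], [-1.34, 4.48], [0, 2.73], [-2.66, 2.66]. Speed limits (rad/s): [2.39, 2.39, 2.79, 3.14, 3.14, 3.14].

### API

Orientations are given as a rotation vector (axis times angle).
In Python, from plant import robot gives the robot as it stands.
- The arm moves only by the tool apply_moves, never from a script. Its argument "series" is a list of rows, each a list of 2 entries, a list of its own where there are three numbers: the shift along the tool's x, y, z in mm, then the turn, a rotation vector about the tool's x, y, z in rad. A call has 1 to 12 rows; each row shifts and turns the commanded pose from where the row before left it, along the tool's axes as they then stand; what a row does not reach is not made up. A row lasts 1/12 s, in which the tool goes at most 41.7 mm and 7.16 degrees, less where a joint would pass 70% of its speed; a pose out of reach is approached as far as the arm can. A call is refused whole if a number of a shift passes 41.7 or a number of a turn 0.125, either way. A call with a gripper value outside its range is refused whole. "claw" is the opening, from 0 (shut) to 1 (fully open), set as the call begins (left out, the last holds). The fingers move at their own pace and stop on an object; "newtons" is the grip in N (left out, the last holds). Time passes only in rows, so rows that do not move let the fingers close. It gives the time, the measured TCP pose, the force, the opening and the grip force at its end, in the units of the state.
- robot.read_state(): the state, without advancing time (a new reading comes with each control period).
- robot.read_camera(name): name is "side" or "top"; returns (picture, depth): 420x560x3 uint8, blue, green, red; 420x560 float32, m along the optical axis (not along the pixel's ray), 0 where there is no reading.
- robot.calibration(name): a dict with "fx", "fy", "cx", "cy" (pixels), "extrinsics" (4x4, takes a point from world to camera coordinates). Camera axes: x right, y down, z forward; pixel columns grow to the right and rows downward; lengths in m; the calibration is good to about 2 mm. A picture is of the moment at which its call begins. calibration takes no time and is no camera call.
- robot.close_job(): hands the job in; it is judged then, once.
The state is a dict: "t": time; "q": joint angles; "dq": joint speeds; "joint_torque": joint torques, N m; "tool_pos": TCP position; "orientation": TCP orientation; "force": force on the tool from outside, world axes, zero at the start; "wrist_torque": the same for the moment, N m; "opening": finger opening in m; "gripper_force": force on a finger pad.
Only numpy, scipy, OpenCV 4.12 (cv2) and the standard library are available. Lean on these libraries where they do the work, as an engineer would, in place of code of your own. Each camera call takes 0.05 s, during which the arm holds its last target. There are 200 camera calls.

## Working session

There is one attempt and no reset: what is moved stays moved. The work goes in short steps, Python scripts to look and compute and a tool call to move; the robot and the scene stay as the last step left them, time stands still between calls to the robot, and variables do not carry over. Pictures are saved under pics/ and viewed, at most 10 in all, crops included, and the job is handed in when it is done.

Besides the shell and the picture viewer there is one more tool, called as name([rows], argument=value, ...), one row to a line, values as JSON. apply_moves: Moves the arm, as the interface text tells. Its arguments: {"type":"object","properties":{"series":{"type":"array"},"claw":{"type":"number"},"newtons":{"type":"number"}},"required":["series"]}

```bash
mkdir -p pics; ls
python3 - <<'E'
from plant import robot
import cv2,numpy as np
s=robot.read_state();print({k:np.round(v,3) for k,v in s.items()})
for n in("side","top"):
    p,d=robot.read_camera(n);cv2.imwrite(f"pics/{n}0.png",p);np.savez(f"{n}0.npz",p=p,d=d)
    c=robot.calibration(n);print(n,c)
E
```

```text
pics
{'t': np.float64(0.0), 'q': array([ 1.018,  0.131,  1.489,  0.   ,  1.523, -0.085]), 'dq': array([ 0.   , -0.001,  0.001,  0.001, -0.   , -0.   ]), 'joint_torque': array([-1.0000e-03, -5.5986e+01, -4.9174e+01,  7.7000e-02,  3.6000e-02,
       -0.0000e+00]), 'tool_pos': array([0.27 , 0.535, 0.404]), 'orientation': array([-7.280e-01, -3.055e+00,  3.000e-03]), 'force': array([ 0.518, -0.299,  0.65 ]), 'wrist_torque': array([-0.046, -0.008,  0.031]), 'gripper_force': np.float64(0.0), 'opening': np.float64(0.093)}
side {'fx': 512.7774461973263, 'fy': 512.7774461973263, 'cx': 271.92282443260814, 'cy': 211.1246645423642, 'extrinsics': array([[-0.34786243, -0.93752348, -0.00643834,  0.17081575],
       [-0.87387427,  0.32671803, -0.35999873,  0.63344844],
       [ 0.33961078, -0.11960373, -0.93293058,  0.68469958],
       [ 0.        ,  0.        ,  0.        ,  1.        ]])}
top {'fx': 457.66196086448184, 'fy': 457.66196086448184, 'cx': 281.3267092524133, 'cy': 210.42985834454842, 'extrinsics': array([[ 0.02955693, -0.99944098,  0.01562413, -0.07405943],
       [-0.99575709, -0.03080354, -0.08671199,  0.63339945],
       [ 0.08714479, -0.0129949 , -0.9961109 ,  0.86104972],
       [ 0.        ,  0.        ,  0.        ,  1.        ]])}
```

View pics/top0.png

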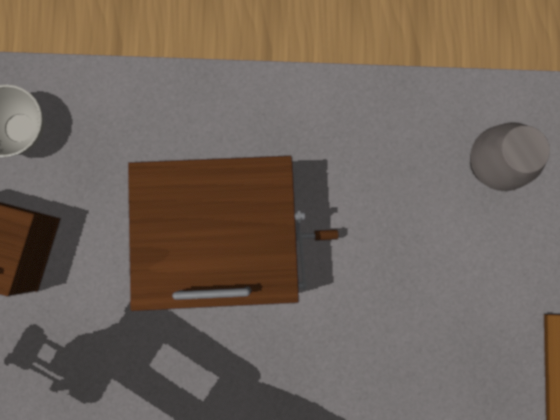

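View pics/side0.png

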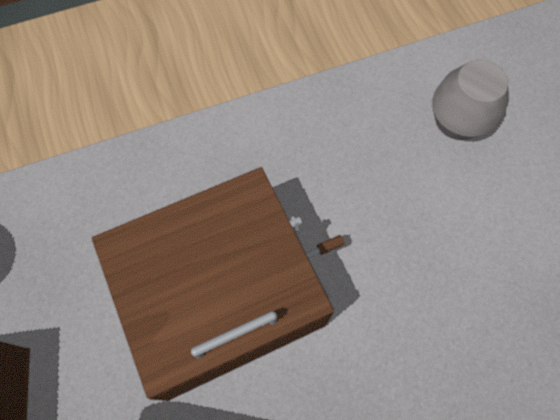

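Top view: the chest lid has corners (129,163), (292,156), (298,302) and (131,309). The handle runs from (173,296) to (249,293), and the knob is at (327,235). In the side view the handle runs from (196,352) to (275,316), and the knob is near (331,244).

```bash
cat > h.py <<'E'
import numpy as np
from plant import robot
def ray(n,u,v):
    c=robot.calibration(n);E=c["extrinsics"];R,t=E[:3,:3],E[:3,3]
    return -R.T@t, R.T@np.array([(u-c["cx"])/c["fx"],(v-c["cy"])/c["fy"],1.])
def dep(n,u,v,d):
    o,r=ray(n,u,v);return o+r*d
def at_z(n,u,v,z):
    o,r=ray(n,u,v);return o+r*(z-o[2])/r[2]
E
python3 - <<'E'
from h import *
np.set_printoptions(precision=4,suppress=True)
P={"top":dict(z=[(129,163),(292,156),(298,302),(131,309)],h=[(173,296),(249,293)],k=[(316,235),(339,235),(327,235)]),
"side":dict(z=[(93,237),(263,168),(332,312),(150,397)],h=[(196,352),(275,316)],k=[(331,244)])}
for n in P:
    d=np.load(n+"0.npz")["d"]
    for k,zz in(("z",.146),("h",.18),("k",.042)):
        for u,v in P[n][k]:
            w=d[v-2:v+3,u-2:u+3];print(n,k,(u,v),at_z(n,u,v,zz),dep(n,u,v,w[w>0].min()))
    # lid fit: pixels with height ~.146
    vv,uu=np.mgrid[0:420,0:560]
    c=robot.calibration(n);E=c["extrinsics"]
    X=np.stack([(uu-c["cx"])/c["fx"]*d,(vv-c["cy"])/c["fy"]*d,d],-1);W=(X-E[:3,3])@E[:3,:3]
    import cv2
    x,y,z=W[...,0],W[...,1],W[...,2]
    box=(x>.3)&(x<.75)&(y<.25)&(y>-.35)
    for nm,m in(("lid",box&(abs(z-.146)<.008)),("bar",box&(z>.172)&(z<.195)),("knob",box&(z>.035)&(z<.06)&(y<-.12))):
        m=cv2.morphologyEx(m.astype(np.uint8),cv2.MORPH_OPEN,np.ones((2,2)))>0
        if m.sum()>5:
            r=cv2.minAreaRect(W[m][:,:2].astype(np.float32));print(n,nm,m.sum(),np.array(r[0]),np.array(r[1]),r[2],W[m].mean(0))
E
```

```text
top z (129, 163) [0.6975 0.2065 0.146 ] [0.6975 0.2065 0.146 ]
top z (292, 156) [ 0.7186 -0.0687  0.146 ] [ 0.7184 -0.0687  0.1467]
top z (298, 302) [ 0.4737 -0.0854  0.146 ] [ 0.4737 -0.0854  0.1459]
top z (131, 309) [0.4547 0.189  0.146 ] [0.4548 0.1888 0.1467]
top h (173, 296) [0.4813 0.114  0.18  ] [0.4821 0.1123 0.1878]
top h (249, 293) [ 0.4893 -0.0056  0.18  ] [ 0.4899 -0.0059  0.1856]
top k (316, 235) [ 0.5892 -0.1221  0.042 ] [ 0.5888 -0.1212  0.0519]
top k (339, 235) [ 0.5905 -0.166   0.042 ] [ 0.5902 -0.1647  0.0515]
top k (327, 235) [ 0.5898 -0.1431  0.042 ] [ 0.5894 -0.1418  0.0531]
top lid 24165 [0.5891 0.0684] [0.2935 0.3483] 4.371700286865234 [0.5853 0.0591 0.1464]
top bar 582 [0.4952 0.028 ] [0.0528 0.1825] 25.156471252441406 [0.4852 0.0523 0.1797]
top knob 238 [ 0.5817 -0.1068] [0.0231 0.1336] 10.800028800964355 [ 0.5885 -0.144   0.0454]
side z (93, 237) [0.6976 0.2055 0.146 ] [0.6966 0.205  0.1483]
side z (263, 168) [ 0.7157 -0.0695  0.146 ] [ 0.7153 -0.0694  0.1469]
side z (332, 312) [ 0.4717 -0.0836  0.146 ] [ 0.4715 -0.0835  0.1471]
side z (150, 397) [0.4522 0.1858 0.146 ] [0.4521 0.1857 0.1468]
side h (196, 352) [0.4812 0.1078 0.18  ] [0.4801 0.1069 0.188 ]
side h (275, 316) [ 0.489  -0.0048  0.18  ] [ 0.488  -0.0045  0.1862]
side k (331, 244) [ 0.5907 -0.1433  0.042 ] [ 0.5874 -0.1405  0.0549]
side lid 31874 [0.5836 0.0503] [0.3297 0.4048] 87.7296371459961 [0.5778 0.0638 0.1487]
side bar 854 [0.4646 0.0338] [0.1295 0.1076] 38.832191467285156 [0.4845 0.0541 0.1816]
side knob 291 [ 0.5894 -0.1492] [0.0181 0.0575] 8.860857009887695 [ 0.5879 -0.1435  0.0426]
```

```bash
cat >> h.py <<'E'
from scipy.spatial.transform import Rotation as Ro
YAW=.072; CX=np.array([np.cos(YAW),np.sin(YAW),0]); CY=np.array([-np.sin(YAW),np.cos(YAW),0]); ORG=np.array([.586,.060,0])
HINGE=ORG+.120*CX+[0,0,.130]
def tool(tilt=0):   # tool y along chest x; tilt tips the gripper with the lid
    z=-np.cos(tilt)*np.array([0,0,1])-np.sin(tilt)*CX
    return Ro.from_matrix(np.c_[-CY*1,np.cross(z,-CY),z])
def bar(th):
    a=np.arctan2(.05,.22)+th; return HINGE+.2256*(-np.cos(a)*CX+np.sin(a)*np.array([0,0,1]))
def rows(p,R,wps,show=True):
    """wps: (pos,Rot,n); returns rows rounded, following the rounded pose"""
    out=[]
    for q,T,n in wps:
        p0,R0=p.copy(),R
        rv=(R0.inv()*T).as_rotvec()
        for i in range(1,n+1):
            pt=p0+(q-p0)*i/n; Rt=R0*Ro.from_rotvec(rv*i/n)
            s=np.round(R.inv().apply(pt-p)*1e3,1); w=np.round((R.inv()*Rt).as_rotvec(),3)
            out.append([s.tolist(),w.tolist()]); p=p+R.apply(s/1e3); R=R*Ro.from_rotvec(w)
    for i in range(0,len(out),12): print(str(out[i:i+12]).replace(" ",""))
    return p,R
def now():
    s=robot.read_state(); return np.array(s["tool_pos"]),Ro.from_rotvec(s["orientation"])
E
python3 - <<'E'
from h import *
p,R=now();T=tool();print(R.as_matrix().round(2),T.as_matrix().round(2),bar(0),bar(.87))
d=np.load("top0.npz")["d"]
for u,v in((20,215),(20,250),(45,250)):print(dep("top",u,v,d[v,u]))
rows(p,R,[(bar(0)+[0,0,.231],T,24)])
E
```

```text
[[-0.89  0.45 -0.  ]
 [ 0.45  0.89 -0.  ]
 [ 0.   -0.   -1.  ]] [[ 0.07 -1.   -0.  ]
 [-1.   -0.07  0.  ]
 [ 0.    0.   -1.  ]] [0.48626909 0.05280694 0.17999772] [0.60231695 0.06117685 0.33038456]
[0.60650537 0.40610866 0.10270888]
[0.54516824 0.40193531 0.10151016]
[0.54532828 0.39810935 0.02138879]
[[[-17.1,-13.9,-0.3],[-0.0,-0.0,-0.088]],[[-15.8,-15.3,-0.3],[-0.0,-0.0,-0.088]],[[-14.4,-16.7,-0.2],[-0.0,-0.0,-0.088]],[[-12.9,-17.9,-0.3],[-0.0,-0.0,-0.088]],[[-11.2,-18.9,-0.3],[-0.0,-0.0,-0.088]],[[-9.6,-19.9,-0.3],[-0.0,-0.0,-0.088]],[[-7.7,-20.6,-0.3],[-0.0,-0.001,-0.088]],[[-6.0,-21.2,-0.2],[-0.0,0.0,-0.088]],[[-4.0,-21.6,-0.3],[-0.0,0.0,-0.087]],[[-2.2,-22.0,-0.3],[-0.0,0.0,-0.088]],[[-0.2,-22.0,-0.2],[-0.0,0.0,-0.088]],[[1.8,-21.9,-0.3],[-0.0,-0.0,-0.088]]]
[[[3.6,-21.8,-0.3],[-0.0,-0.0,-0.088]],[[5.6,-21.3,-0.3],[-0.0,-0.0,-0.088]],[[7.4,-20.7,-0.2],[-0.0,-0.0,-0.088]],[[9.2,-20.1,-0.3],[-0.0,-0.001,-0.088]],[[10.9,-19.1,-0.3],[-0.001,0.0,-0.088]],[[12.5,-18.1,-0.3],[0.0,0.0,-0.088]],[[14.1,-16.9,-0.3],[0.0,0.0,-0.088]],[[15.6,-15.6,-0.3],[0.0,0.0,-0.088]],[[16.8,-14.2,-0.3],[0.0,0.0,-0.088]],[[18.1,-12.7,-0.3],[0.0,0.0,-0.088]],[[19.0,-11.0,-0.3],[0.0,0.0,-0.088]],[[20.0,-9.3,-0.3],[0.0,0.0,-0.088]]]
```

```bash
sed -i 's/np.c_\[-CY\*1,np.cross(z,-CY),z\]/np.c_[CY,np.cross(z,CY),z]/' h.py
python3 - <<'E'
from h import *
p,R=now();T=tool();print(T.as_matrix().round(2))
rows(p,R,[(bar(0)+[0,0,.231],T,24)])
E
```

```text
[[-0.07  1.   -0.  ]
 [ 1.    0.07  0.  ]
 [ 0.   -0.   -1.  ]]
[[[-17.1,-13.9,-0.3],[-0.0,0.0,0.043]],[[-17.7,-13.1,-0.3],[-0.0,0.0,0.043]],[[-18.2,-12.4,-0.2],[-0.0,0.0,0.043]],[[-18.7,-11.6,-0.3],[-0.0,0.0,0.043]],[[-19.3,-10.8,-0.3],[-0.0,0.0,0.043]],[[-19.6,-9.9,-0.3],[-0.0,0.0,0.043]],[[-20.1,-9.1,-0.3],[-0.0,0.0,0.043]],[[-20.4,-8.2,-0.2],[-0.0,0.0,0.043]],[[-20.8,-7.3,-0.3],[-0.001,0.0,0.043]],[[-21.1,-6.4,-0.3],[0.0,0.0,0.043]],[[-21.3,-5.5,-0.3],[0.0,0.0,0.043]],[[-21.5,-4.6,-0.3],[0.0,0.0,0.043]]]
[[[-21.8,-3.6,-0.3],[0.0,0.0,0.042]],[[-21.8,-2.7,-0.2],[0.0,0.0,0.043]],[[-22.0,-1.8,-0.3],[0.0,0.0,0.043]],[[-22.0,-0.9,-0.3],[0.0,0.0,0.043]],[[-22.0,0.1,-0.3],[0.0,0.001,0.043]],[[-22.0,1.1,-0.3],[0.0,-0.0,0.043]],[[-22.0,2.0,-0.3],[-0.0,-0.0,0.043]],[[-21.8,2.9,-0.3],[-0.0,-0.0,0.043]],[[-21.7,3.9,-0.3],[-0.0,-0.0,0.043]],[[-21.5,4.8,-0.3],[-0.0,-0.0,0.043]],[[-21.3,5.7,-0.3],[-0.0,-0.0,0.043]],[[-21.0,6.6,-0.4],[-0.0,-0.0,0.043]]]
```

apply_moves([
  [[-17,-14,0],[0,0,0.043]],
  [[-18,-13,0],[0,0,0.043]],
  [[-18,-12,0],[0,0,0.043]],
  [[-19,-12,0],[0,0,0.043]],
  [[-19,-11,0],[0,0,0.043]],
  [[-20,-10,0],[0,0,0.043]],
  [[-20,-9,0],[0,0,0.043]],
  [[-20,-8,0],[0,0,0.043]],
  [[-21,-7,0],[0,0,0.043]],
  [[-21,-6,0],[0,0,0.043]],
  [[-21,-5,0],[0,0,0.043]],
  [[-22,-5,0],[0,0,0.043]],
], claw=0.6, newtons=25)

```text
t: 1.1
tool_pos: [0.3793, 0.2937, 0.4043]
orientation: [-1.486, -2.767, 0.001]
force: [0.2, 0.1, 0.8]
opening: 0.0559
gripper_force: 0.0
```

apply_moves([
  [[-22,-4,0],[0,0,0.043]],
  [[-22,-3,0],[0,0,0.043]],
  [[-22,-2,0],[0,0,0.043]],
  [[-22,-1,0],[0,0,0.043]],
  [[-22,0,0],[0,0,0.043]],
  [[-22,1,0],[0,0,0.043]],
  [[-22,2,0],[0,0,0.043]],
  [[-22,3,0],[0,0,0.043]],
  [[-22,4,0],[0,0,0.043]],
  [[-22,5,0],[0,0,0.043]],
  [[-21,6,0],[0,0,0.043]],
  [[-21,7,0],[0,0,0.043]],
])

```text
t: 2.1
tool_pos: [0.4875, 0.0507, 0.4043]
orientation: [-2.143, -2.296, 0.001]
force: [0.9, 0.2, -0.3]
opening: 0.0559
gripper_force: 0.0
```

apply_moves([
  [[0,0,0],[0,0,0]],
  [[0,0,0],[0,0,0]],
])

```text
t: 2.27
tool_pos: [0.4874, 0.0511, 0.4042]
orientation: [-2.142, -2.297, 0.001]
force: [0.4, 0.2, -0.7]
opening: 0.056
gripper_force: 0.0
```

Run:
```python
from h import *
import cv2
p,R=now();T=tool();print(p,R.as_matrix().round(3),robot.read_state()["q"])
for n in("side","top"):
    im,d=robot.read_camera(n);cv2.imwrite(f"pics/{n}1.png",im)
rows(p,R,[(bar(0)+[0,0,.171],T,8)])
```

```text
[0.48739518 0.05106084 0.40422129] [[-0.069  0.998 -0.001]
 [ 0.998  0.069  0.   ]
 [ 0.    -0.001 -1.   ]] [-3.47906849e-04 -1.70138416e-01  1.78568076e+00  1.59016993e-04
  1.52718797e+00 -6.98124599e-02]
[[[0.2,-0.1,6.7],[-0.0,-0.0,-0.0]],[[0.3,-0.1,6.6],[-0.0,-0.0,-0.001]],[[0.2,-0.2,6.7],[-0.0,-0.0,0.0]],[[0.2,-0.1,6.6],[-0.001,-0.0,-0.0]],[[0.2,-0.1,6.7],[0.0,-0.0,-0.001]],[[0.3,-0.1,6.6],[0.0,-0.0,0.0]],[[0.2,-0.1,6.7],[0.0,-0.0,-0.0]],[[0.2,-0.2,6.6],[-0.0,-0.0,-0.001]]]
```

View pics/side1.png

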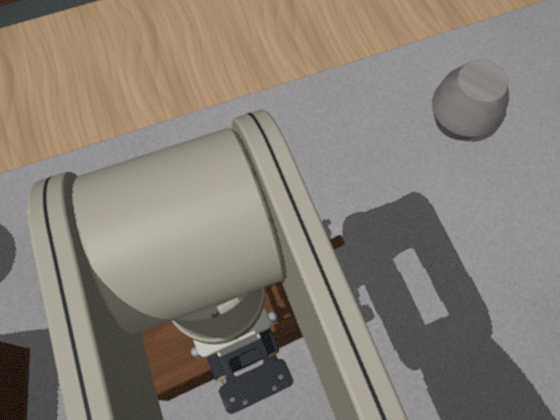

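The side view shows the arm covering the bar. The gripper's front is near (255,385), over the lid's front edge, and the chest has not moved. The pose matches the plan, so I'll descend and grip.

apply_moves([
  [[0,0,7],[0,0,0]],
  [[0,0,7],[0,0,0]],
  [[0,0,7],[0,0,0]],
  [[0,-1,7],[0,0,0]],
  [[0,0,7],[0,0,0]],
  [[0,0,7],[0,0,0]],
  [[0,0,6],[0,0,0]],
  [[0,0,5],[0,0,0]],
  [[0,0,0],[0,0,0]],
])

```text
t: 3.12
tool_pos: [0.486, 0.0517, 0.3503]
orientation: [-2.14, -2.298, 0.002]
force: [-0.5, -0.4, -0.4]
opening: 0.0559
gripper_force: 0.0
```

apply_moves([
  [[0,0,0],[0,0,0]],
  [[0,0,0],[0,0,0]],
  [[0,0,0],[0,0,0]],
  [[0,0,0],[0,0,0]],
  [[0,0,0],[0,0,0]],
  [[0,0,0],[0,0,0]],
  [[0,0,0],[0,0,0]],
  [[0,0,0],[0,0,0]],
], claw=0, newtons=25)

```text
t: 3.78
tool_pos: [0.4871, 0.0518, 0.3521]
orientation: [2.14, 2.297, 0.004]
force: [8.6, 0.7, -4.9]
opening: 0.0107
gripper_force: 25.0
```

Run:
```python
from h import *
p,R=now();print(p,R.as_matrix().round(3))
g=p+R.apply([0,0,.167]);print("grasp",g,"bar0",bar(0))
w=[]
off=p-bar(0)-[0,0,0]
loc=R.inv().apply(bar(0)-p)      # bar in tool frame
T0=tool(0)
N=36
for i in range(1,N+1):
    th=.86*i/N; T=tool(.4*i/N); w.append((bar(th)-T.apply(loc),T,1))
rows(p,R,w)
```

```text
[0.48705114 0.05177381 0.35207167] [[-0.071  0.997  0.003]
 [ 0.997  0.071  0.   ]
 [-0.     0.003 -1.   ]]
grasp [0.48757776 0.05180416 0.1850725 ] bar0 [0.48626909 0.05280694 0.17999772]
[[[-0.0,3.7,-5.2],[0.014,0.0,-0.001]],[[-0.0,3.3,-5.2],[0.011,0.0,-0.0]],[[-0.0,3.3,-5.2],[0.011,0.0,-0.0]],[[-0.0,3.3,-5.1],[0.012,0.0,-0.0]],[[-0.0,3.5,-5.2],[0.011,0.0,-0.0]],[[-0.0,3.5,-5.1],[0.011,0.0,-0.0]],[[-0.0,3.5,-5.1],[0.011,0.0,-0.0]],[[-0.0,3.7,-5.1],[0.011,0.0,-0.0]],[[-0.0,3.7,-5.1],[0.011,0.0,-0.0]],[[-0.0,3.7,-5.0],[0.011,0.0,-0.0]],[[-0.0,3.9,-5.0],[0.011,0.0,-0.0]],[[-0.0,3.9,-5.0],[0.011,0.0,-0.0]]]
[[[-0.0,3.9,-5.0],[0.012,0.0,-0.0]],[[-0.0,4.0,-4.9],[0.011,0.0,-0.0]],[[-0.0,4.1,-4.9],[0.011,0.0,-0.0]],[[-0.0,4.1,-4.9],[0.011,0.0,-0.0]],[[-0.0,4.3,-4.8],[0.011,0.0,-0.0]],[[-0.0,4.2,-4.9],[0.011,0.0,-0.0]],[[-0.0,4.4,-4.8],[0.011,0.0,-0.0]],[[-0.0,4.3,-4.7],[0.011,0.0,-0.0]],[[-0.0,4.5,-4.7],[0.011,0.0,-0.0]],[[-0.0,4.5,-4.7],[0.012,0.0,-0.0]],[[-0.0,4.6,-4.7],[0.011,0.0,-0.0]],[[-0.0,4.6,-4.6],[0.011,0.0,-0.0]]]
[[[-0.0,4.7,-4.6],[0.011,0.0,-0.0]],[[-0.0,4.8,-4.6],[0.011,0.0,-0.0]],[[-0.0,4.8,-4.5],[0.011,0.0,-0.0]],[[-0.0,4.8,-4.5],[0.011,0.0,-0.0]],[[-0.0,5.0,-4.4],[0.011,0.0,-0.0]],[[-0.0,4.9,-4.4],[0.011,0.0,-0.0]],[[-0.0,5.1,-4.4],[0.012,0.0,-0.0]],[[-0.0,5.1,-4.3],[0.011,0.0,-0.0]],[[-0.0,5.1,-4.3],[0.011,0.0,-0.0]],[[-0.0,5.2,-4.2],[0.011,0.0,-0.0]],[[-0.0,5.3,-4.2],[0.011,0.0,-0.0]],[[-0.0,5.3,-4.2],[0.011,0.0,-0.0]]]
```

apply_moves([
  [[0,3,-5],[0.011,0,0]],
  [[0,3,-5],[0.011,0,0]],
  [[0,3,-5],[0.011,0,0]],
  [[0,3,-5],[0.011,0,0]],
  [[0,3,-5],[0.011,0,0]],
  [[0,4,-5],[0.011,0,0]],
])

```text
t: 4.28
tool_pos: [0.5072, 0.0532, 0.381]
orientation: [-2.111, -2.267, 0.071]
force: [8.5, -0.2, -9.0]
opening: 0.0112
gripper_force: 25.0
```

Run:
```python
from h import *
import cv2
p,R=now();print(p,R.as_rotvec(),p+R.apply([0,0,.167]))
im,d=robot.read_camera("side");cv2.imwrite("pics/side2.png",im)
```

```text
[0.5071912  0.05322855 0.38103715] [-2.11130012 -2.26692758  0.07126535] [0.49671468 0.05249629 0.2143677 ]
```

View pics/side2.png

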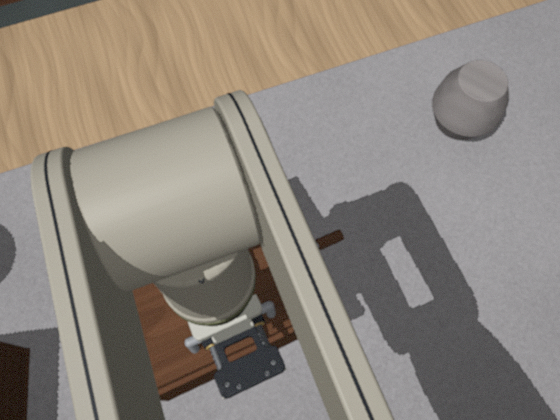

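The lid has begun to lift: a gap shows at the front edge near (200,385), the gripper is on the bar near (235,330), and the knob is at (332,240). I'll continue the arc.

apply_moves([
  [[0,4,-5],[0.011,0,0]],
  [[0,4,-5],[0.011,0,0]],
  [[0,4,-5],[0.011,0,0]],
  [[0,4,-5],[0.011,0,0]],
  [[0,4,-5],[0.011,0,0]],
  [[0,4,-5],[0.011,0,0]],
  [[0,4,-5],[0.011,0,0]],
  [[0,4,-5],[0.011,0,0]],
  [[0,4,-5],[0.011,0,0]],
  [[0,4,-5],[0.011,0,0]],
  [[0,4,-5],[0.011,0,0]],
  [[0,4,-5],[0.011,0,0]],
])

```text
t: 5.33
tool_pos: [0.5615, 0.0572, 0.4351]
orientation: [-2.043, -2.194, 0.219]
force: [-1.8, 0.2, -4.3]
opening: 0.0113
gripper_force: 25.0
```

```bash
cat > a.py <<'E'
from h import *
import sys
# estimate lid angle from the gripped point, then plan to the goal angle
from scipy.optimize import minimize_scalar
p,R=now(); loc=np.array([-.001,.001,.1715])
b=p+R.apply(loc)
m=minimize_scalar(lambda t:np.linalg.norm((bar(t)-b)*[1,0,1]),bounds=(0,1.1),method="bounded")
tilt=np.arctan2(-R.as_matrix()[:,2]@CX,-R.as_matrix()[2,2])
print("theta",m.x,"resid",m.fun,"tilt",tilt,robot.read_state()["force"])
G,Tt,N=map(float,sys.argv[1:4]);N=int(N);w=[]
for i in range(1,N+1):
    T=tool(tilt+(Tt-tilt)*i/N); w.append((bar(m.x+(G-m.x)*i/N)-T.apply(loc),T,1))
rows(p,R,w)
E
python3 a.py .86 .4 18
```

```text
theta 0.43332215453011297 resid 0.0014934820670414119 tilt 0.1991881550002304 [-1.78525868  0.18649867 -4.33902671]
[[[2.1,3.1,-5.5],[0.011,-0.0,-0.001]],[[-0.0,4.4,-4.7],[0.011,-0.0,0.0]],[[-0.0,4.5,-4.7],[0.011,-0.0,0.0]],[[-0.0,4.5,-4.7],[0.012,-0.0,0.0]],[[-0.0,4.6,-4.6],[0.011,-0.0,0.0]],[[-0.0,4.6,-4.6],[0.011,-0.0,0.0]],[[-0.0,4.7,-4.6],[0.011,-0.0,0.0]],[[-0.0,4.7,-4.5],[0.011,-0.0,0.0]],[[-0.0,4.8,-4.5],[0.011,-0.0,0.0]],[[-0.0,4.9,-4.5],[0.012,-0.0,0.0]],[[-0.0,4.9,-4.4],[0.011,-0.0,0.0]],[[-0.0,4.9,-4.4],[0.011,-0.0,0.0]]]
[[[-0.0,5.1,-4.4],[0.011,-0.0,0.0]],[[-0.0,5.0,-4.3],[0.011,-0.0,0.0]],[[-0.0,5.2,-4.3],[0.011,-0.0,0.0]],[[-0.0,5.1,-4.2],[0.011,-0.0,0.0]],[[-0.0,5.3,-4.2],[0.012,-0.0,0.0]],[[-0.0,5.3,-4.1],[0.011,-0.0,0.0]]]
```

apply_moves([
  [[0,4,-5],[0.011,0,0]],
  [[0,4.4,-4.7],[0.011,0,0]],
  [[0,4.5,-4.7],[0.011,0,0]],
  [[0,4.5,-4.7],[0.011,0,0]],
  [[0,4.6,-4.6],[0.011,0,0]],
  [[0,4.6,-4.6],[0.011,0,0]],
  [[0,4.7,-4.6],[0.011,0,0]],
  [[0,4.7,-4.5],[0.011,0,0]],
  [[0,4.8,-4.5],[0.011,0,0]],
  [[0,4.9,-4.5],[0.011,0,0]],
  [[0,4.9,-4.4],[0.011,0,0]],
])

```text
t: 6.25
tool_pos: [0.6227, 0.0616, 0.4723]
orientation: [-1.979, -2.125, 0.343]
force: [-4.2, 0.1, 1.8]
opening: 0.0112
gripper_force: 25.0
```

```bash
python3 a.py .86 .4 8
```

```text
theta 0.6976538398682282 resid 0.0005624192569409113 tilt 0.32013014268831747 [-4.17831282  0.06364958  1.83515062]
[[[2.0,4.0,-4.1],[0.01,-0.001,-0.001]],[[0.0,4.4,-3.7],[0.01,0.0,0.0]],[[0.0,4.4,-3.7],[0.01,0.0,0.0]],[[0.0,4.4,-3.7],[0.01,0.0,0.0]],[[-0.0,4.5,-3.6],[0.01,0.0,0.0]],[[-0.0,4.6,-3.6],[0.01,0.0,0.0]],[[-0.0,4.5,-3.6],[0.01,0.0,0.0]],[[-0.0,4.6,-3.6],[0.01,0.0,0.0]]]
```

apply_moves([
  [[0,4,-4],[0.01,0,0]],
  [[0,4.4,-3.7],[0.01,0,0]],
  [[0,4.4,-3.7],[0.01,0,0]],
  [[0,4.4,-3.7],[0.01,0,0]],
  [[0,4.5,-3.6],[0.01,0,0]],
  [[0,4.6,-3.6],[0.01,0,0]],
  [[0,4.5,-3.6],[0.01,0,0]],
  [[0,4.6,-3.6],[0.01,0,0]],
  [[0,0,0],[0,0,0]],
  [[0,0,0],[0,0,0]],
])

```text
t: 7.08
tool_pos: [0.6662, 0.0648, 0.4884]
orientation: [-1.936, -2.079, 0.418]
force: [-1.7, 0.7, 4.5]
opening: 0.0111
gripper_force: 25.0
```

```bash
python3 a.py .87 .4 2
python3 - <<'E'
from h import *
import cv2
for n in("side","top"):
    im,d=robot.read_camera(n);cv2.imwrite(f"pics/{n}3.png",im);np.savez(n+"3.npz",p=im,d=d)
E
```

```text
theta 0.8639036054397515 resid 0.000120220881776048 tilt 0.3969939213631136 [-1.73952799  0.73326757  4.54528816]
[[[1.9,0.9,-0.5],[0.002,-0.001,-0.0]],[[0.0,0.7,-0.5],[0.001,0.0,-0.0]]]
```

View pics/side3.png

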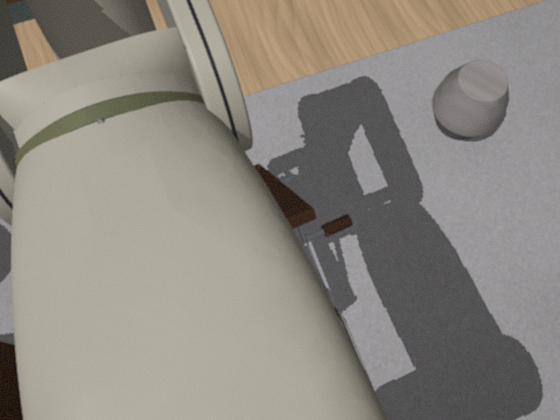

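The lid is up at about 0.864 rad, and the force has changed sign because the stay spring now carries it. The knob is at (338,225). I'll release and withdraw.

apply_moves([
  [[0,0,0],[0,0,0]],
  [[0,0,0],[0,0,0]],
  [[0,0,0],[0,0,0]],
  [[0,0,0],[0,0,0]],
  [[0,0,-4],[0,0,0]],
  [[0,0,-6],[0,0,0]],
  [[0,0,-8],[0,0,0]],
  [[0,0,-10],[0,0,0]],
  [[0,0,-10],[0,0,0]],
  [[0,0,-12],[0,0,0]],
  [[0,0,-12],[0,0,0]],
  [[0,0,-12],[0,0,0]],
], claw=0.4)

```text
t: 8.18
tool_pos: [0.6946, 0.0665, 0.5557]
orientation: [-1.936, -2.078, 0.42]
force: [-0.4, -0.1, 0.1]
opening: 0.0371
gripper_force: 0.0
```

Run:
```python
from h import *
import cv2
p,R=now();print(p,p+R.apply([0,0,.186]),robot.read_state()["q"].round(3))
for n in("side","top"):
    im,d=robot.read_camera(n);cv2.imwrite(f"pics/{n}4.png",im);np.savez(n+"4.npz",p=im,d=d)
    vv,uu=np.mgrid[0:420,0:560]
    c=robot.calibration(n);E=c["extrinsics"]
    W=(np.stack([(uu-c["cx"])/c["fx"]*d,(vv-c["cy"])/c["fy"]*d,d],-1)-E[:3,3])@E[:3,:3]
    m=(d>0)&(W[...,1]<-.115)&(W[...,1]>-.175)&(W[...,0]>.45)&(W[...,0]<.72)&(W[...,2]>.1)&(W[...,2]<.2)
    print(n,m.sum(),W[m].min(0) if m.any() else"",W[m].max(0) if m.any() else "",np.median(W[m],0))
    a=(d>0)&(W[...,2]>.3)&(W[...,0]>.2)
    for lo in np.arange(.3,.75,.05):
        k=a&(W[...,2]>=lo)&(W[...,2]<lo+.05)
        if k.sum()>20:print(" z%.2f"%lo,k.sum(),W[k].min(0).round(3),W[k].max(0).round(3))
```

```text
[0.69464855 0.06652646 0.55569594] [0.62264375 0.0614049  0.38427518] [ 0.027  0.664  0.573 -0.023  2.303 -0.056]
side 436 [ 0.56692646 -0.16439157  0.15025607] [ 0.58829529 -0.11544253  0.17009326] [ 0.57539852 -0.13970692  0.16399633]
 z0.30 390 [ 0.558 -0.08   0.3  ] [ 0.593 -0.057  0.327]
 z0.65 93207 [ 0.364 -0.001  0.65 ] [0.556 0.125 0.7  ]
 z0.70 28763 [0.468 0.025 0.7  ] [0.561 0.1   0.714]
top 345 [ 0.56720862 -0.16458711  0.15167909] [ 0.58823541 -0.11504049  0.16870004] [ 0.57772612 -0.1407083   0.16350646]
 z0.30 3013 [ 0.55  -0.079  0.3  ] [0.612 0.057 0.337]
 z0.40 84 [0.726 0.034 0.433] [0.742 0.04  0.45 ]
 z0.45 307 [0.625 0.026 0.45 ] [0.758 0.039 0.484]
 z0.55 1052 [0.646 0.072 0.55 ] [0.695 0.11  0.6  ]
 z0.60 6623 [0.451 0.001 0.6  ] [0.705 0.116 0.65 ]
 z0.65 23544 [0.464 0.002 0.65 ] [0.702 0.117 0.7  ]
 z0.70 40380 [0.479 0.003 0.7  ] [0.677 0.085 0.745]
```

View pics/top4.png

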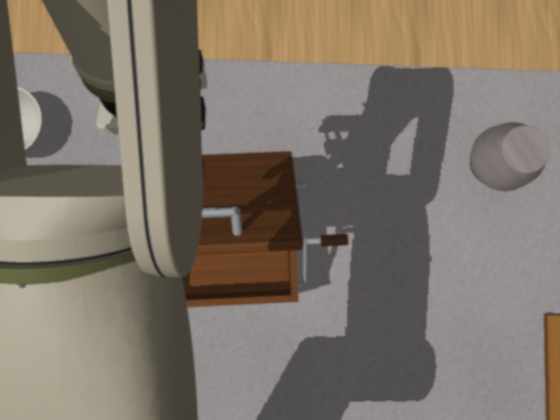

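The top view shows the lid standing up with the bar free at (220,213). The knob is at (334,240), which works out to x 0.577, y −0.141, and top z 0.166. That agrees with the stated 155 mm axis height. Next I'll go round to a point above the knob with the gripper leaning outward.

Run:
```python
from h import *
p,R=now();T=Ro.from_rotvec(CX*.25)*tool()
t=T.apply([0,0,.186])
p,R=rows(p,R,[(np.array([.590,-.152,.37])-t,T,18),(np.array([.577,-.152,.20])-t,T,12)])
```

```text
[[[-14.3,-6.0,2.9],[-0.022,0.014,-0.003]],[[-14.2,-6.1,2.6],[-0.022,0.013,-0.003]],[[-14.3,-6.2,2.3],[-0.022,0.014,-0.002]],[[-14.3,-6.3,1.9],[-0.021,0.014,-0.003]],[[-14.3,-6.3,1.6],[-0.022,0.014,-0.003]],[[-14.3,-6.5,1.2],[-0.022,0.013,-0.003]],[[-14.3,-6.5,0.9],[-0.022,0.014,-0.003]],[[-14.3,-6.5,0.6],[-0.022,0.014,-0.002]],[[-14.3,-6.6,0.3],[-0.022,0.013,-0.003]],[[-14.3,-6.6,-0.1],[-0.021,0.014,-0.003]],[[-14.2,-6.7,-0.5],[-0.022,0.014,-0.003]],[[-14.3,-6.7,-0.8],[-0.022,0.013,-0.003]]]
[[[-14.1,-6.7,-1.1],[-0.022,0.014,-0.002]],[[-14.2,-6.8,-1.4],[-0.022,0.014,-0.003]],[[-14.1,-6.7,-1.9],[-0.022,0.014,-0.003]],[[-14.1,-6.7,-2.1],[-0.021,0.013,-0.003]],[[-14.0,-6.7,-2.5],[-0.022,0.014,-0.003]],[[-13.9,-6.8,-2.8],[-0.022,0.014,-0.003]],[[-3.4,-1.1,13.7],[-0.0,-0.0,0.0]],[[-3.5,-1.1,13.8],[-0.0,-0.0,0.0]],[[-3.4,-1.0,13.7],[-0.0,-0.0,0.0]],[[-3.4,-1.1,13.8],[-0.0,-0.0,0.0]],[[-3.5,-1.1,13.7],[-0.0,-0.0,0.0]],[[-3.4,-1.1,13.8],[-0.0,-0.0,0.0]]]
[[[-3.4,-1.0,13.7],[-0.0,-0.0,0.0]],[[-3.5,-1.1,13.8],[-0.0,-0.0,0.0]],[[-3.4,-1.1,13.7],[-0.0,-0.0,0.0]],[[-3.5,-1.1,13.7],[-0.0,-0.0,0.0]],[[-3.4,-1.0,13.8],[-0.0,-0.0,0.0]],[[-3.4,-1.1,13.7],[-0.0,-0.0,0.0]]]
```

apply_moves([
  [[-14.3,-6,2],[-0.022,0.014,-0.003]],
  [[-14.3,-6,2],[-0.022,0.014,-0.003]],
  [[-14.3,-6.2,2],[-0.022,0.014,-0.003]],
  [[-14.3,-6.3,2],[-0.022,0.014,-0.003]],
  [[-14.3,-6.3,1.5],[-0.022,0.014,-0.003]],
  [[-14.3,-6.5,1],[-0.022,0.014,-0.003]],
  [[-14.3,-6.5,1],[-0.022,0.014,-0.003]],
  [[-14.3,-6.5,0.5],[-0.022,0.014,-0.003]],
  [[-14.3,-6.6,0],[-0.022,0.014,-0.003]],
  [[-14.3,-6.6,0],[-0.022,0.014,-0.003]],
  [[-14.3,-6.7,-0.5],[-0.022,0.014,-0.003]],
  [[-14.3,-6.7,-1],[-0.022,0.014,-0.003]],
], claw=0)

```text
t: 9.28
tool_pos: [0.6274, -0.1107, 0.5516]
orientation: [-1.991, -2.142, -0.029]
force: [0.6, 0.8, -0.3]
opening: 0.0006
gripper_force: 0.0
```

apply_moves([
  [[-14,-6.7,-1],[-0.022,0.014,-0.003]],
  [[-14,-6.7,-1.5],[-0.022,0.014,-0.003]],
  [[-14,-6.7,-2],[-0.022,0.014,-0.003]],
  [[-14,-6.7,-2],[-0.022,0.014,-0.003]],
  [[-14,-6.7,-2.5],[-0.022,0.014,-0.003]],
  [[-14,-6.7,-3],[-0.022,0.014,-0.003]],
  [[0,0,0],[0,0,0]],
  [[0,0,0],[0,0,0]],
])

```text
t: 9.95
tool_pos: [0.5939, -0.1983, 0.5494]
orientation: [-2.004, -2.154, -0.257]
force: [-0.8, -0.2, -0.4]
opening: 0.0004
gripper_force: 0.0
```

Run:
```python
from h import *
p,R=now();T=Ro.from_rotvec(CX*.25)*tool();print(p,p+R.apply([0,0,.186]),robot.read_state()["q"].round(2))
t=T.apply([0,0,.186])
p,R=rows(p,R,[(np.array([.577,-.152,.19])-t,T,12)])
```

```text
[ 0.59391191 -0.19833451  0.54937279] [ 0.59029449 -0.15135841  0.36943902] [-0.47  0.25  1.11  0.23  1.91 -0.48]
[[[-3.7,-1.1,14.5],[-0.0,-0.001,-0.0]],[[-3.6,-1.1,14.5],[-0.0,-0.0,-0.0]],[[-3.7,-1.1,14.4],[-0.0,-0.001,-0.0]],[[-3.6,-1.1,14.5],[-0.0,-0.0,-0.0]],[[-3.7,-1.1,14.5],[-0.001,-0.001,-0.0]],[[-3.6,-1.2,14.5],[0.0,-0.0,-0.0]],[[-3.6,-1.1,14.5],[0.0,-0.001,-0.0]],[[-3.6,-1.1,14.4],[0.0,-0.0,-0.0]],[[-3.6,-1.1,14.5],[0.0,-0.001,-0.0]],[[-3.6,-1.2,14.5],[-0.0,-0.0,-0.0]],[[-3.6,-1.1,14.5],[-0.0,-0.001,-0.0]],[[-3.6,-1.1,14.5],[-0.0,-0.0,-0.0]]]
```

apply_moves([
  [[-3.6,-1.1,14.5],[0,0,0]],
  [[-3.6,-1.1,14.5],[0,0,0]],
  [[-3.6,-1.1,14.5],[0,0,0]],
  [[-3.6,-1.1,14.5],[0,0,0]],
  [[-3.6,-1.1,14.5],[0,0,0]],
  [[-3.6,-1.1,14.5],[0,0,0]],
  [[-3.6,-1.1,14.5],[0,0,0]],
  [[-3.6,-1.1,14.5],[0,0,0]],
  [[-3.6,-1.1,14.5],[0,0,0]],
  [[-3.6,-1.1,14.5],[0,0,0]],
  [[-3.6,-1.1,14.5],[0,0,0]],
  [[-3.6,-1.1,14.5],[0,0,0]],
])

```text
t: 10.95
tool_pos: [0.5812, -0.1951, 0.3696]
orientation: [-2.001, -2.157, -0.256]
force: [0.8, -0.6, 0.6]
opening: 0.0002
gripper_force: 0.0
```

Run:
```python
from h import *
import cv2
p,R=now();print(p,p+R.apply([0,0,.186]),robot.read_state()["q"].round(2))
for n in("side","top"):
    im,d=robot.read_camera(n);cv2.imwrite(f"pics/{n}5.png",im)
rows(p,R,[(p-[0,0,.08],R,12)])
```

```text
[ 0.581233   -0.19510663  0.36961989] [ 0.57748411 -0.14817645  0.18967683] [-0.48  0.24  1.44  0.22  1.6  -0.56]
[[[-1.7,0.0,6.4],[0.0,0.0,0.0]],[[-1.7,0.0,6.5],[0.0,0.0,0.0]],[[-1.7,0.0,6.4],[0.0,0.0,0.0]],[[-1.6,0.0,6.5],[0.0,0.0,0.0]],[[-1.7,0.0,6.4],[0.0,0.0,0.0]],[[-1.7,0.0,6.5],[0.0,0.0,0.0]],[[-1.7,0.1,6.4],[0.0,0.0,0.0]],[[-1.7,-0.0,6.5],[0.0,0.0,0.0]],[[-1.7,-0.0,6.4],[0.0,0.0,0.0]],[[-1.7,-0.0,6.5],[0.0,0.0,0.0]],[[-1.7,-0.0,6.4],[0.0,0.0,0.0]],[[-1.6,-0.0,6.5],[0.0,0.0,0.0]]]
```

View pics/top5.png

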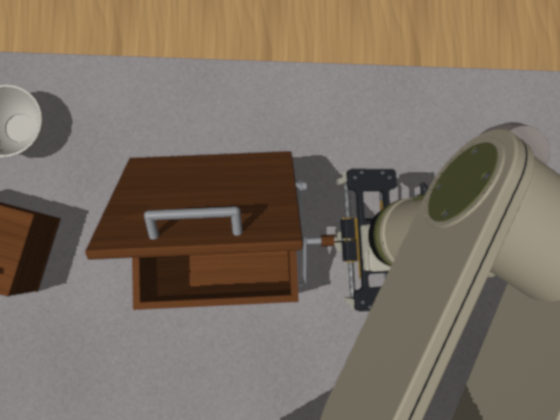

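The lid stands on its stay with nothing touching it. The fingers are over the knob near (345,240), and the arm is well clear of the lid. Next, the press.

apply_moves([
  [[-1.7,0,6.5],[0,0,0]],
  [[-1.7,0,6.5],[0,0,0]],
  [[-1.7,0,6.5],[0,0,0]],
  [[-1.7,0,6.5],[0,0,0]],
  [[-1.7,0,6.5],[0,0,0]],
  [[-1.7,0,6.5],[0,0,0]],
  [[-1.7,0,6.5],[0,0,0]],
  [[-1.7,0,6.5],[0,0,0]],
  [[-1.7,0,6.5],[0,0,0]],
  [[-1.7,0,6.5],[0,0,0]],
  [[-1.7,0,6.5],[0,0,0]],
  [[-1.7,0,6.5],[0,0,0]],
])

```text
t: 12.05
tool_pos: [0.5807, -0.1964, 0.2887]
orientation: [-2.002, -2.156, -0.257]
force: [-0.4, 0.2, 1.8]
opening: 0.0003
gripper_force: 0.4
```

Run:
```python
from h import *
import cv2
p,R=now();print(p,p+R.apply([0,0,.186]))
im,d=robot.read_camera("top");cv2.imwrite("pics/top6.png",im)
```

```text
[ 0.58066332 -0.19643413  0.28872188] [ 0.5769163  -0.1494046   0.10880472]
```

View pics/top6.png

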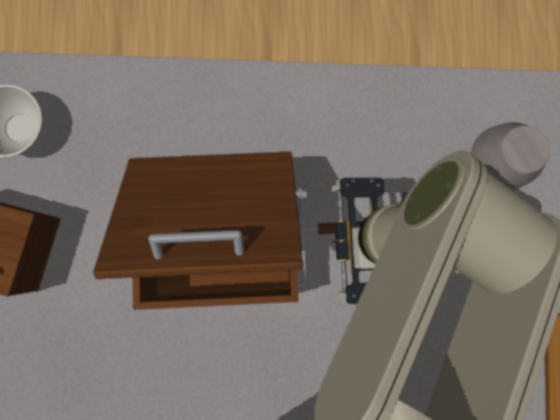

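The knee has broken and the lid is sinking: its front edge is now at row 265 and the knob at (328,228). I'll retract up and outward and let it close.

apply_moves([
  [[0,0,-8],[0,0,0]],
  [[0,0,-12],[0,0,0]],
  [[0,0,-14],[0,0,0]],
  [[0,0,-14],[0,0,0]],
  [[0,0,-14],[0,0,0]],
  [[0,0,-14],[0,0,0]],
  [[0,0,-14],[0,0,0]],
  [[0,0,-14],[0,0,0]],
  [[0,0,-10],[0,0,0]],
  [[0,0,0],[0,0,0]],
  [[0,0,0],[0,0,0]],
  [[0,0,0],[0,0,0]],
])

```text
t: 13.1
tool_pos: [0.583, -0.2251, 0.3992]
orientation: [-2.002, -2.155, -0.257]
force: [-0.1, 0.2, -0.5]
opening: 0.0002
gripper_force: 0.0
```

apply_moves([
  [[0,0,0],[0,0,0]],
  [[0,0,0],[0,0,0]],
  [[0,0,0],[0,0,0]],
  [[0,0,0],[0,0,0]],
  [[0,0,0],[0,0,0]],
  [[0,0,0],[0,0,0]],
  [[0,0,0],[0,0,0]],
  [[0,0,0],[0,0,0]],
  [[0,0,0],[0,0,0]],
  [[0,0,0],[0,0,0]],
  [[0,0,0],[0,0,0]],
  [[0,0,0],[0,0,0]],
])

```text
t: 14.1
tool_pos: [0.5831, -0.2253, 0.4002]
orientation: [-2.002, -2.156, -0.257]
force: [0.3, -0.7, 0.2]
opening: 0.0005
gripper_force: 0.0
```

apply_moves([
  [[0,0,0],[0,0,0]],
  [[0,0,0],[0,0,0]],
  [[0,0,0],[0,0,0]],
  [[0,0,0],[0,0,0]],
  [[0,0,0],[0,0,0]],
  [[0,0,0],[0,0,0]],
  [[0,0,0],[0,0,0]],
  [[0,0,0],[0,0,0]],
  [[0,0,0],[0,0,0]],
  [[0,0,0],[0,0,0]],
  [[0,0,0],[0,0,0]],
  [[0,0,0],[0,0,0]],
])

```text
t: 15.1
tool_pos: [0.5831, -0.2253, 0.4002]
orientation: [-2.002, -2.156, -0.257]
force: [0.2, -0.5, 1.1]
opening: 0.0006
gripper_force: 0.0
```

apply_moves([
  [[0,0,0],[0,0,0]],
  [[0,0,0],[0,0,0]],
  [[0,0,0],[0,0,0]],
  [[0,0,0],[0,0,0]],
  [[0,0,0],[0,0,0]],
  [[0,0,0],[0,0,0]],
  [[0,0,0],[0,0,0]],
  [[0,0,0],[0,0,0]],
  [[0,0,0],[0,0,0]],
  [[0,0,0],[0,0,0]],
  [[0,0,0],[0,0,0]],
  [[0,0,0],[0,0,0]],
])

```text
t: 16.1
tool_pos: [0.5831, -0.2253, 0.4001]
orientation: [-2.002, -2.156, -0.257]
force: [-0.3, -0.5, -0.7]
opening: 0.0007
gripper_force: 0.0
```

Run:
```python
from h import *
import cv2
im,d=robot.read_camera("top");cv2.imwrite("pics/top7.png",im)
for u,v in((210,180),(210,230),(150,300),(270,298)):
    print(dep("top",u,v,d[v,u]))
```

```text
[0.67344412 0.06920783 0.14236777]
[0.58858546 0.06543075 0.14324117]
[0.4702391  0.15857184 0.14656391]
[ 0.47856835 -0.03886523  0.14220402]
```

View pics/top7.png

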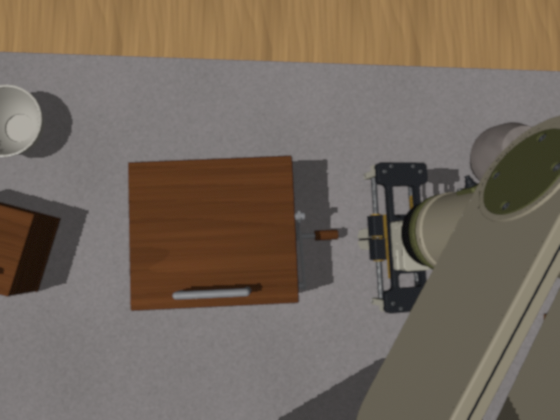

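The lid is fully shut: its corners and the handle (173,296)–(249,293) are back at their starting pixels, and the front edge is at about 0.146 m. The knob is back at (327,235), and the robot is clear of everything.

```bash
python3 -c "
from plant import robot
print(robot.close_job())"
```

```text
the job is handed in; nothing more can be done
None
```

The lid was raised until the stay locked, the stay alone held it up for about 3 s, and pressing the knee let it sink fully shut; I handed the job in after 16 s with the robot touching nothing, and no verdict came back.

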